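# Balance a jeweller's beam on the edge

### The job

The hanging ring of this weighted brass beam must be soldered where it balances. Lift the beam out of its wooden rest, find by feel where its weight acts, and lay it squarely across the steel balance edge at just that point, so that once let go it stays level and still on the edge all by itself. Be gentle: never drop it or press it hard onto the edge, never let it tip over towards the bench, and leave the other things on the bench where they are.

Things in the scene. Friction and masses are not known exactly. Their poses are not given: they have to be found in the camera images.
- beam_center (a point): centre (half-way along, across and up) of the loose hollow brass beam, a square-cornered bar 300 mm long (its x), 18 mm wide (its y), 22 mm tall (its z), about 0.36 kg. It starts lying level in the wooden rest. A heavy filling is fixed inside, out of sight: the balance point lies on the long axis 5 to 80 mm from this centre towards the stone end (+x), different each time
- stone_end (a point): middle of the end face of the beam that carries a steel cap with a green stone on top, 150 mm from the beam's centre along its +x; the heavier end
- edge_top (a point): middle of the flat, level top of the fixed steel balance edge, 30 mm above the bench: an upright blade 12 mm thick (its x), 54 mm long (its y). A beam squarely across it runs along its x, either way round. With its balance point within about 5 mm of the blade's middle plane the beam stays level; otherwise it tips until one end meets the bench
- edge: the balance edge as a whole: the blade on its base plate, 80 x 80 mm and 10 mm thick, fixed to the bench; origin under its centre, on the bench
- rest: fixed wooden rest holding the beam at the start; origin under its centre, on the bench; x along the beam. Plate 270 x 80 x 8 mm with two supports 18 mm long, centred 115 mm either side of the middle, carrying the beam's underside 22 mm above the bench between cheeks 24 mm apart that rise to 32 mm; between the supports the beam's sides are free
- tile: fixed grey soldering tile 110 x 75 mm, 14 mm thick (a 22 mm steel strip on its far side), mid-bench; origin under its centre
- band: small plain brass ring lying on the soldering tile, 24 mm across; bystander, loose; origin at the middle of its underside
- jar: small amber jar with a white lid, 44 mm across, 45 mm tall, in the middle of the bench; bystander, loose; origin at the middle of its underside
- ring_stick: upright tapered steel ring stick on a round foot 60 mm across, 150 mm tall; bystander, loose; origin at the middle of its underside
- beaker: empty glass beaker 80 mm across, 100 mm tall; bystander, loose; origin at the middle of its underside
- hammer: bench hammer 260 mm long lying at the left; bystander, loose, lying along its x; origin under its middle
- driver: screwdriver 200 mm long lying at the right; bystander, loose, lying along its x; origin under its middle
- dish: white ceramic dish 90 mm across, 25 mm tall, near the robot; bystander, loose; origin at the middle of its underside
Not all that is in view belongs to the job. What is shaped like the edge but pink or turquoise is not meant.

How it is judged:
By the outcome, as a careful person would: the job done as asked, in the order asked, and still so for the second after the job is handed in, with the robot touching nothing.
It also fails if it takes over 42 s, if anything falls off the work surface, if the arm or the gripper's body presses on something with over 40 N, if the wrist force passes 120 N, or if a joint passes its speed limit or range.

### The arm

A 6-joint arm with a two-finger parallel gripper is mounted at the origin on the work surface. World frame = base frame: x ahead of the robot, y to its left, z up, the work surface at z = 0. Lengths are in m, angles in rad, forces in N, time in s.
With the tool pointing down it reaches from about 0.35 to 0.8 m from the base axis. Payload 7.3 kg.
Tool frame: the origin (TCP) lies midway between the tips of the shut fingers; the grasp point (between the pads) lies 19 mm behind it; z points along the fingers, y is the line along which they close (so a half turn about z gives the same grasp; the last joint's range is limited). The gripper opens to 85 mm and grips with 20 to 120 N. Pads are 22 mm wide; open, the fingers measure 114 mm over their backs; the gripper's body (76 mm by 85 mm) begins 54 mm behind the grasp point. The pads swing forward as they close: fully open they stand 13 mm farther back than shut.
Start: joints at [1.113, 0.342, 1.524, -0, 1.275, -0.146], TCP at [0.161, 0.5, 0.231] pointing down, gripper open.
Joint ranges: [-2.53, 2.53], [-0.77, 2.02], [0.04, 2.7], [-1, 4.14], [0.28, 2.66], [-3.11, 3.11]. Speed limits (rad/s): [2.57, 2.57, 3.14, 3.14, 3.14, 3.14].

### API

Orientations are given as a 3x3 rotation matrix whose columns are the frame's x, y, z axes.
In Python, from plant import ctrl gives the robot as it stands.
- The arm moves only by the tool apply_moves, never from a script. Its argument "motion" is a list of rows, each a list of 3 entries, a list of its own where there are three numbers: the shift along the tool's x, y, z in cm, then the turn, a rotation vector about the tool's x, y, z in degrees, then the closure, from 0 (fully open) to 1 (shut). In form: [[[dx, dy, dz], [rx, ry, rz], hand], ...]. A call has exactly 5 rows; each row is the pose to reach, as a shift and turn from the pose commanded when the call began, along the tool's axes at that moment; what a row does not reach only later rows make up. A row lasts 1/8 s, in which the tool goes at most 62.5 mm and 10.7 degrees, less where a joint would pass 70% of its speed; a pose out of reach is approached as far as the arm can. A call with a gripper value outside its range is refused whole. The fingers move at their own pace and stop on an object; "newtons" is the grip in N (left out, the last holds). Time passes only in rows, so rows that repeat a pose let the fingers close, or fill a call up. It gives the time, the measured TCP pose, the force, the opening and the grip force at its end, in the units of the state.
- ctrl.state(): the state, without advancing time (a new reading comes with each control period).
- ctrl.read_camera(name): name is "scene" or "side" or "wrist"; returns the picture (400x640x3 uint8, red, green, blue); there is no depth.
- ctrl.camera_model(name): a dict with "vertical_fov" (degrees; the focal length in pixels is half the picture's height over the tangent of half this angle, whatever the lens; pixels are square), "cx", "cy" (the principal point, pixels), "dist_coeffs" ([k1, k2, p1, p2, k3] as OpenCV has them; the pictures are not rectified), "world_from_camera" (4x4, takes a point from camera to world coordinates). Camera axes: x right, y down, z forward; pixel columns grow to the right and rows downward; lengths in m; the calibration is good to about 2 mm. A picture is of the moment at which its call begins: read the wrist's pose just before it. camera_model takes no time and is no camera call; for the wrist camera it gives the pose at the moment of the call.
- ctrl.job_done(): hands the job in; it is judged then, once.
The state is a dict: "t": time; "q": joint angles; "qvel": joint speeds; "tau": joint torques, N m; "eef_pos": TCP position; "tcp_rot": TCP orientation; "wrist_force": force on the tool from outside, world axes, zero at the start; "wrist_torque": the same for the moment, N m; "width": finger opening in m; "grip_force": force on a finger pad.
Only numpy, scipy, OpenCV 4.12 (cv2) and the standard library are available. Lean on these libraries where they do the work, as an engineer would, in place of code of your own. Each camera call takes 0.05 s, during which the arm holds its last target. There are 200 camera calls.

## Working session

There is one attempt and no reset: what is moved stays moved. The work goes in short steps, Python scripts to look and compute and a tool call to move; the robot and the scene stay as the last step left them, time stands still between calls to the robot, and variables do not carry over. Pictures are saved under pics/ and viewed, at most 10 in all, crops included, and the job is handed in when it is done.

Besides the shell and the picture viewer there is one more tool, called after ">>>" in YAML: its name, and indented under it one key for each argument. apply_moves: Moves the arm, as the interface text tells. Its arguments: {"type":"object","properties":{"motion":{"type":"array","items":{"type":"array"}},"newtons":{"type":"number"}},"required":["motion"]}

```bash
mkdir -p pics; ls
python3 - <<'E'
from plant import ctrl
import cv2, numpy as np
for n in ["scene","side"]:
    im=ctrl.read_camera(n); m=ctrl.camera_model(n); cv2.imwrite(f"pics/{n}0.png",im[...,::-1])
    print(n,m["vertical_fov"],m["cx"],m["cy"],m["dist_coeffs"],np.round(m["world_from_camera"],3).tolist())
s=ctrl.state(); print(s)
E
```

```text
pics
scene 49.390985281595746 320.00275710330936 191.90907496411404 [-0.07733746  0.          0.          0.          0.        ] [[-0.654, 0.617, -0.438, 1.135], [0.757, 0.535, -0.376, 0.492], [0.002, -0.577, -0.817, 1.146], [0.0, 0.0, 0.0, 1.0]]
side 46.096625655911765 314.48759253993984 198.03966765728796 [-0.01031486  0.          0.          0.          0.        ] [[0.751, -0.486, 0.446, -0.076], [-0.66, -0.553, 0.508, -0.717], [-0.001, -0.676, -0.737, 1.138], [0.0, 0.0, 0.0, 1.0]]
{'t': 0.1, 'q': array([ 1.11303274e+00,  3.42654393e-01,  1.52489762e+00,  8.66200086e-06,
        1.27541152e+00, -1.45945862e-01]), 'qvel': array([ 0.00160934, -0.00102748, -0.00234216,  0.00049936,  0.00150685,
       -0.00048336]), 'tau': array([ 3.23150132e-03, -4.34443545e+01, -2.46492469e+01, -4.12415915e-07,
        4.54898676e-03,  8.35450578e-06]), 'eef_pos': array([0.16085757, 0.49938282, 0.23070309]), 'tcp_rot': array([[-9.51776644e-01,  3.06791206e-01, -6.13284257e-04],
       [ 3.06791749e-01,  9.51775877e-01, -1.22607552e-03],
       [ 2.07559975e-04, -1.35510059e-03, -9.99999060e-01]]), 'wrist_force': array([-0.35849481,  0.34187952, -0.72957383]), 'wrist_torque': array([-0.02237907,  0.00297363,  0.00127778]), 'grip_force': 0.0, 'width': 0.08551324204370538}
```

View pics/scene0.png

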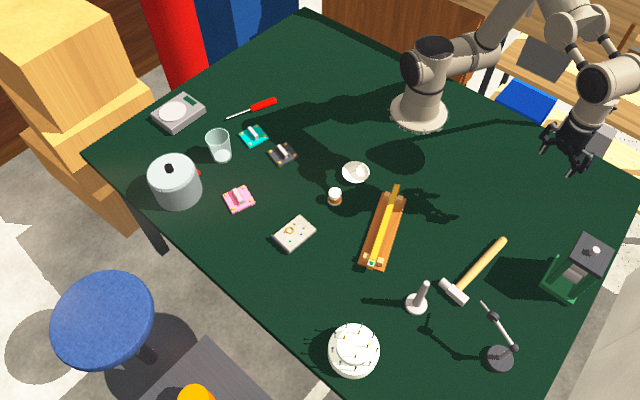

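View pics/side0.png

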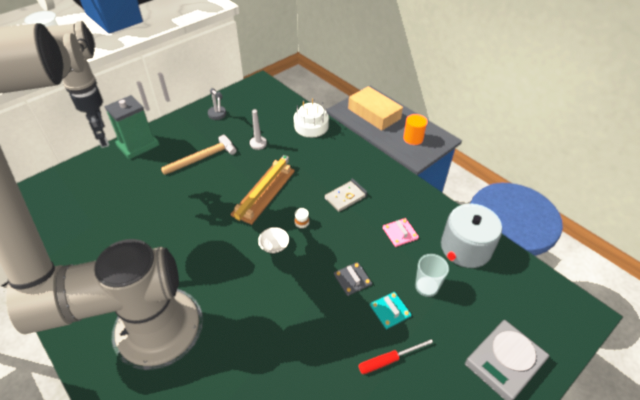

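Candidates for the edge: turquoise at scene (253,136), dark steel at (283,154) and pink at (239,199). The steel-coloured one at (283,154), side (353,279), fits the description. The beam lies in its rest around scene (382,230), with the stone at the near end (371,263). I'll confirm both in an enlarged crop.

Run:
```python
import cv2, numpy as np
s=cv2.imread("pics/scene0.png"); d=cv2.imread("pics/side0.png")
def c(im,x,y,w,h): return cv2.resize(im[y:y+h,x:x+w],(400,300),interpolation=cv2.INTER_CUBIC)
o=np.vstack([np.hstack([c(s,258,138,50,37.5.__int__()),c(s,325,180,120,90)]),np.hstack([c(d,328,257,50,37),c(d,210,148,100,75)])])
cv2.imwrite("pics/crop1.png",o)
```

```text
(no output)
```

View pics/crop1.png

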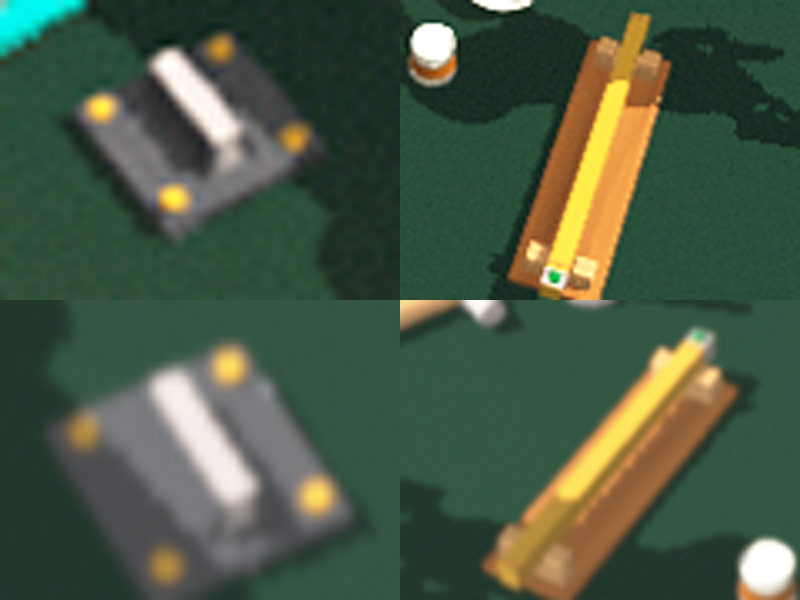

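The crop confirms it: the bare steel blade is on a dark plate with brass screws, and the stone cap is at the near end of the beam in the scene view. Next I'll work out coarse positions.

```bash
cat > h.py <<'E'
import cv2, numpy as np
from plant import ctrl
def K(m):
    f=200/np.tan(np.radians(m["vertical_fov"]/2)); return np.array([[f,0,m["cx"]],[0,f,m["cy"]],[0,0,1.]])
def toz(m,pts,z):
    W=np.array(m["world_from_camera"]); p=cv2.undistortPoints(np.array(pts,float).reshape(-1,1,2),K(m),np.array(m["dist_coeffs"]))[:,0]
    r=np.c_[p,np.ones(len(p))]@W[:3,:3].T; o=W[:3,3]
    return o+r*((z-o[2])/r[:,2])[:,None]
def proj(m,P):
    T=np.linalg.inv(np.array(m["world_from_camera"]))
    return cv2.projectPoints(np.array(P,float).reshape(-1,1,3),cv2.Rodrigues(T[:3,:3])[0],T[:3,3],K(m),np.array(m["dist_coeffs"]))[0][:,0]
E
python3 - <<'E'
from h import *
np.set_printoptions(precision=4,suppress=True)
a=ctrl.camera_model("scene");b=ctrl.camera_model("side")
print(toz(a,[(278.6,145.2),(286.8,154.6)],.03), toz(b,[(328+170/8,257+78/8.1),(328+243/8,257+195/8.1)],.03))
print(toz(a,[(371.3,264),(397,184.2)],.044),toz(b,[(285.5,157),(237.5,219)],.044))
w=ctrl.camera_model("wrist"); s=ctrl.state()
T=np.eye(4);T[:3,:3]=s["tcp_rot"];T[:3,3]=s["eef_pos"];print(np.linalg.inv(T)@w["world_from_camera"],w["vertical_fov"],w["cx"],w["cy"],w["dist_coeffs"])
E
```

```text
[[ 0.4811 -0.255   0.03  ]
 [ 0.4932 -0.2051  0.03  ]] [[ 0.4948 -0.2148  0.03  ]
 [ 0.4804 -0.2656  0.03  ]]
[[0.6362 0.2542 0.044 ]
 [0.3621 0.1493 0.044 ]] [[0.6373 0.2469 0.044 ]
 [0.3535 0.1269 0.044 ]]
[[ 0.0001 -0.9642 -0.265   0.0668]
 [ 1.      0.0002 -0.0004  0.0003]
 [ 0.0004 -0.265   0.9642 -0.1417]
 [ 0.      0.      0.      1.    ]] 65.1375676103636 321.6140656255868 200.10939944636513 [-0.0583  0.      0.      0.      0.    ]
```

>>> apply_moves:
  motion:
    - [[-5, -2, 0], [0, 0, -5], 0]
    - [[-10.5, -4, 0], [0, 0, -10], 0]
    - [[-16, -6, 0], [0, 0, -15], 0]
    - [[-21.5, -8, 0], [0, 0, -20], 0]
    - [[-27, -10, 0], [0, 0, -25], 0]

```text
t: 0.72
eef_pos: [0.3885, 0.3203, 0.2311]
tcp_rot: [[-0.992, -0.127, -0.0], [-0.127, 0.992, -0.0], [0.0, -0.0, -1.0]]
wrist_force: [0.5, 1.0, -0.5]
width: 0.0856
grip_force: 0.0
```

>>> apply_moves:
  motion:
    - [[-4, -4, 0], [0, 0, -5], 0]
    - [[-8, -8, 0], [0, 0, -10], 0]
    - [[-11.5, -11.5, 0], [0, 0, -15], 0]
    - [[-13.3, -13, 0], [0, 0, -15], 0]
    - [[-13.3, -13, 0], [0, 0, -15], 0]

```text
t: 1.35
eef_pos: [0.5363, 0.208, 0.2304]
tcp_rot: [[-0.927, -0.374, -0.001], [-0.374, 0.927, -0.0], [0.001, 0.0, -1.0]]
wrist_force: [-0.6, 0.0, 0.2]
width: 0.0854
grip_force: 0.0
```

Run:
```python
from h import *
np.set_printoptions(precision=4,suppress=True)
m=ctrl.camera_model("wrist"); s=ctrl.state(); im=ctrl.read_camera("wrist")[...,::-1].copy(); cv2.imwrite("pics/w1.png",im)
print(s["t"],s["eef_pos"],s["tcp_rot"]); np.save("m1.npy",m,allow_pickle=True)
```

```text
1.35 [0.5363 0.208  0.2304] [[-0.9273 -0.3744 -0.0012]
 [-0.3744  0.9273 -0.0003]
 [ 0.0012  0.0002 -1.    ]]
```

View pics/w1.png

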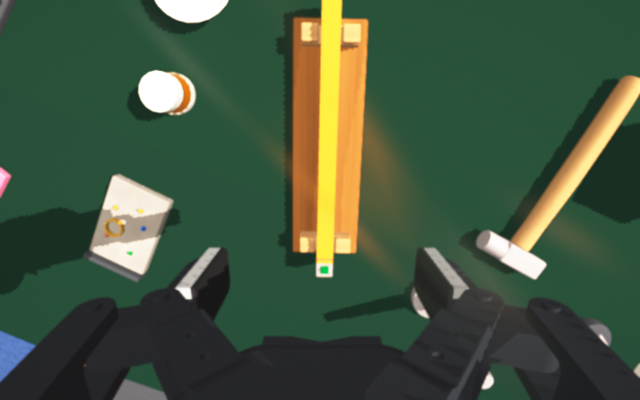

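The wrist picture shows the beam running from (331,0) to the stone cap, whose end edge is at about (324,277). The rest's plate spans rows 18 to 253. I'll fit the beam axis by colour.

Run:
```python
from h import *
np.set_printoptions(precision=4,suppress=True)
m=np.load("m1.npy",allow_pickle=True).item(); im=cv2.imread("pics/w1.png").astype(int)
b,g,r=im[...,0],im[...,1],im[...,2]
y=(r>170)&(g>150)&(b<110)
L=[];R=[]
for v in range(5,255,10):
    u=np.where(y[v,290:370])[0]+290
    if len(u): L.append((u[0]-.5,v));R.append((u[-1]+.5,v))
L=np.array(L);R=np.array(R); print(np.c_[L,R[:,0]][::4])
C=toz(m,(L+R)/2,.044); wd=np.linalg.norm(toz(m,L,.044)-toz(m,R,.044),axis=1); print("w",wd.round(4)[::3])
p=np.polyfit(C[:,0],C[:,1],1); print("ang",np.degrees(np.arctan(p[0])),"res",np.abs(np.polyval(p,C[:,0])-C[:,1]).max())
col=im[255:290,324]; print(list(zip(range(255,290,2),col[::2].tolist())))
e=toz(m,[(324,276.5)],.044)[0]; d=np.array([1,p[0]]);d/=np.linalg.norm(d)
print("end",e,"center",e[:2]-.15*d, "line y at .5363",np.polyval(p,.5363))
print("rest plate corners",toz(m,[(293,17),(367,19),(357,253),(293,250)],.008))
```

```text
[[321.5   5.  341.5]
 [320.5  45.  365.5]
 [319.5  85.  364.5]
 [318.5 125.  362.5]
 [317.5 165.  359.5]
 [316.5 205.  357.5]
 [308.5 245.  355.5]]
w [0.019  0.0637 0.0452 0.0441 0.045  0.045  0.044  0.0452 0.0532]
ang 22.28798982445595 res 0.008149610097950677
[(255, [66, 241, 255]), (257, [68, 238, 255]), (259, [86, 219, 254]), (261, [71, 238, 255]), (263, [171, 241, 255]), (265, [197, 227, 231]), (267, [92, 205, 29]), (269, [78, 205, 0]), (271, [76, 203, 0]), (273, [138, 218, 131]), (275, [227, 238, 246]), (277, [109, 135, 133]), (279, [58, 80, 41]), (281, [58, 80, 41]), (283, [59, 82, 42]), (285, [57, 80, 41]), (287, [59, 82, 43]), (289, [58, 82, 42])]
end [0.6424 0.2539 0.044 ] center [0.5037 0.197 ] line y at .5363 0.226711363136986
rest plate corners [[0.3918 0.1169 0.008 ]
 [0.3641 0.1904 0.008 ]
 [0.6144 0.2878 0.008 ]
 [0.641  0.2112 0.008 ]]
```

Run:
```python
from h import *
np.set_printoptions(precision=4,suppress=True)
m=np.load("m1.npy",allow_pickle=True).item(); im=cv2.imread("pics/w1.png").astype(int)
y=(im[...,1]>205)&(im[...,2]>225)&(im[...,0]<130)
L=[];R=[]
for v in range(60,255,10):
    u=np.where(y[v,290:370])[0]+290
    L.append((u[0]-.5,v));R.append((u[-1]+.5,v))
L=np.array(L);R=np.array(R); print(np.c_[L,R[:,0]][::4])
C=toz(m,(L+R)/2,.044); wd=np.linalg.norm(toz(m,L,.044)-toz(m,R,.044),axis=1); print("w",wd.round(4)[::3])
p=np.polyfit(C[:,0],C[:,1],1); print("ang",np.degrees(np.arctan(p[0])),"res",np.abs(np.polyval(p,C[:,0])-C[:,1]).max())
e=toz(m,[(324,277)],.044)[0]; d=np.array([1,p[0]]);d/=np.linalg.norm(d)
c=np.array([e[0],np.polyval(p,e[0])])-.15*d;g=c+.04*d
s=ctrl.state(); R=s["tcp_rot"]
print("end",e,"center",c,"grasp",g,"tool shift cm",100*R.T@(np.r_[g,.014]-s["eef_pos"]), "tool x ang",np.degrees(np.arctan2(R[1,0],R[0,0])))
```

```text
[[320.5  60.  339.5]
 [319.5 100.  338.5]
 [319.5 140.  336.5]
 [318.5 180.  335.5]
 [317.5 220.  333.5]]
w [0.0186 0.018  0.0183 0.0188 0.0182 0.0175 0.0496]
ang 21.684043109634565 res 0.007933656248968579
end [0.643  0.2541 0.044 ] center [0.5037 0.2021] grasp [0.5408 0.2169] tool shift cm [-0.8493  0.5199 21.657 ] tool x ang -157.94111833689865
```

```bash
cat >> h.py <<'E'
def avg(n):
    F=[];T=[]
    for i in range(n):
        ctrl.read_camera("wrist"); s=ctrl.state(); F.append(s["wrist_force"]);T.append(s["wrist_torque"])
    F=np.array(F);T=np.array(T); return F.mean(0),T.mean(0),F.std(0),T.std(0)
E
python3 - <<'E'
from h import *
np.set_printoptions(precision=4,suppress=True)
m=np.load("m1.npy",allow_pickle=True).item(); im=cv2.imread("pics/w1.png").astype(int)
y=(im[...,1]>205)&(im[...,2]>225)&(im[...,0]<130)
L=[];R=[]
for v in range(60,228,6):
    u=np.where(y[v,310:346])[0]+310
    L.append((u[0]-.5,v));R.append((u[-1]+.5,v))
L=np.array(L);R=np.array(R)
C=toz(m,(L+R)/2,.044)
p=np.polyfit(C[:,0],C[:,1],1); print("ang",np.degrees(np.arctan(p[0])),"res",np.abs(np.polyval(p,C[:,0])-C[:,1]).max())
e=toz(m,[(324,277)],.044)[0]; d=np.array([1,p[0]]);d/=np.linalg.norm(d)
c=np.array([e[0],np.polyval(p,e[0])])-.15*d
A=avg(16); print(A); np.save("tare.npy",np.array(A[:2]))
s=ctrl.state(); R=s["tcp_rot"]
print("end",e,"center",c,"tool shift cm",100*R.T@(np.r_[c,.015]-s["eef_pos"]), "tool x ang",np.degrees(np.arctan2(R[1,0],R[0,0])),s["t"])
E
```

```text
ang 20.616690843992167 res 0.00046608725608512924
(array([ 0.0188,  0.1165, -0.0825]), array([0.0037, 0.0092, 0.001 ]), array([0.4726, 0.6221, 0.5364]), array([0.0414, 0.0245, 0.0245]))
end [0.643  0.2541 0.044 ] center [0.5027 0.2012] tool shift cm [ 3.3446  0.4889 21.6294] tool x ang -157.8664330128407 2.2
```

>>> apply_moves:
  motion:
    - [[2, 0.3, 5], [0, 0, 1], 0]
    - [[3.3, 0.5, 11], [0, 0, 1.5], 0]
    - [[3.3, 0.5, 16], [0, 0, 1.5], 0]
    - [[3.3, 0.5, 19.5], [0, 0, 1.5], 0]
    - [[3.3, 0.5, 21.5], [0, 0, 1.5], 0]

```text
t: 2.82
eef_pos: [0.5021, 0.2012, 0.0143]
tcp_rot: [[-0.936, -0.352, -0.002], [-0.352, 0.936, -0.001], [0.002, 0.0, -1.0]]
wrist_force: [0.3, -0.5, 0.6]
width: 0.0853
grip_force: 0.0
```

>>> apply_moves:
  motion:
    - [[0, 0, 0], [0, 0, 0], 0.6]
    - [[0, 0, 0], [0, 0, 0], 0.7]
    - [[0, 0, 0], [0, 0, 0], 1]
    - [[0, 0, 0], [0, 0, 0], 1]
    - [[0, 0, 0], [0, 0, 0], 1]
  newtons: 70

```text
t: 3.45
eef_pos: [0.5038, 0.2016, 0.0175]
tcp_rot: [[-0.936, -0.352, 0.002], [-0.352, 0.936, 0.001], [-0.002, -0.0, -1.0]]
wrist_force: [-0.9, 0.0, 6.2]
width: 0.0171
grip_force: 69.1
```

>>> apply_moves:
  motion:
    - [[0, 0, -0.5], [0, 0, 0], 1]
    - [[0, 0, -2], [0, 0, 0], 1]
    - [[0, 0, -5], [0, 0, 0], 1]
    - [[0, 0, -9], [0, 0, 0], 1]
    - [[0, 0, -10], [0, 0, 0], 1]

```text
t: 4.08
eef_pos: [0.5044, 0.2018, 0.1192]
tcp_rot: [[-0.936, -0.352, 0.005], [-0.352, 0.936, 0.001], [-0.005, -0.001, -1.0]]
wrist_force: [0.7, 0.6, -3.0]
width: 0.0168
grip_force: 68.5
```

>>> apply_moves:
  motion:
    - [[0, 0, -3], [0, 0, 0], 1]
    - [[0, 0, -4], [0, 0, 0], 1]
    - [[0, 0, -4], [0, 0, 0], 1]
    - [[0, 0, -4], [0, 0, 0], 1]
    - [[0, 0, -4], [0, 0, 0], 1]

```text
t: 4.7
eef_pos: [0.5025, 0.2013, 0.1551]
tcp_rot: [[-0.936, -0.352, -0.002], [-0.352, 0.936, -0.0], [0.002, 0.0, -1.0]]
wrist_force: [0.7, -0.6, -3.6]
width: 0.0167
grip_force: 68.6
```

Run:
```python
from h import *
np.set_printoptions(precision=4,suppress=True)
im=ctrl.read_camera("wrist");cv2.imwrite("pics/w2.png",im[...,::-1])
A=avg(30); t=np.load("tare.npy"); F=A[0]-t[0];T=A[1]-t[1]; np.save("lift.npy",np.array(A[:2]))
s=ctrl.state(); R=s["tcp_rot"]
print("F",F,"T",T,"sd",A[3],"toolT",R.T@T,s["eef_pos"],R,s["width"],s["grip_force"],s["t"])
r=np.array([-T[1]/F[2]*-1*-1,0,0])
# T = r x F, F=(0,0,Fz): Tx=ry*Fz, Ty=-rx*Fz
r=np.array([-T[1],T[0]])/F[2]; u=-R[:2,0]; print("r",r,"along stone dir",r@u,"across",r@R[:2,1])
```

```text
F [-0.0962 -0.1459 -3.2279] T [-0.0597  0.1548  0.0027] sd [0.0233 0.0251 0.0267] toolT [ 0.0013  0.1659 -0.0027] [0.503  0.2014 0.1563] [[-0.9358 -0.3524  0.0001]
 [-0.3524  0.9358  0.0001]
 [-0.0001  0.     -1.    ]] 0.016894117319344464 68.625168800354 6.25
r [0.048  0.0185] along stone dir 0.0514056590570014 across 0.0003996959928484166
```

View pics/w2.png

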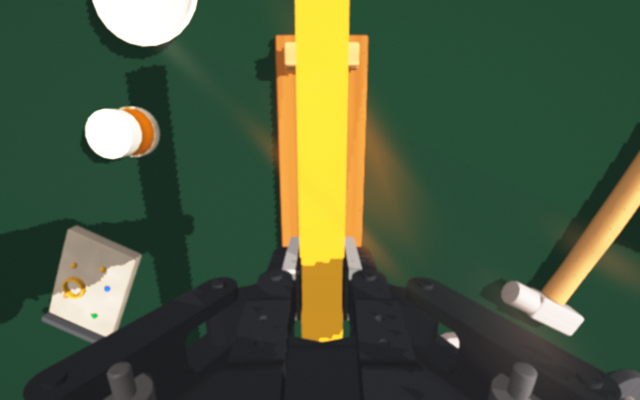

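The beam hangs level in the grip. The first estimate puts the balance point about 50 mm from the centre. I'll refine it with more readings and the joint torques.

Run:
```python
from h import *
np.set_printoptions(precision=4,suppress=True)
F=[];T=[];Q=[]
for i in range(40):
    ctrl.read_camera("wrist"); s=ctrl.state(); F.append(s["wrist_force"]);T.append(s["wrist_torque"]);Q.append(s["tau"])
F=np.array(F);T=np.array(T);Q=np.array(Q);R=s["tcp_rot"]
print(F.mean(0),T.mean(0)@R,(T@R).std(0),Q.mean(0),Q.std(0),s["q"],s["t"])
L=np.load("lift.npy"); print("old raw",L[0],L[1]@R)
```

```text
[ 0.0663  0.023  -3.4752] [0.0023 0.1796 0.0065] [0.0302 0.0286 0.0303] [  0.0001 -48.5038 -23.7937   0.0189  -0.173   -0.    ] [0.0004 0.0007 0.0001 0.0001 0.0001 0.    ] [ 0.2394  0.4431  1.5883  0.      1.1101 -1.6916] 8.25
old raw [-0.0774 -0.0294 -3.3105] [-0.0055  0.1732 -0.0037]
```

>>> apply_moves:
  motion:
    - [[1, -2.5, 0], [0, 0, 3], 1]
    - [[2.5, -7, 0], [0, 0, 8], 1]
    - [[4, -11.5, 0], [0, 0, 13], 1]
    - [[6, -16, 0], [0, 0, 19], 1]
    - [[7.5, -20.5, 0], [0, 0, 24], 1]

```text
t: 8.88
eef_pos: [0.5048, -0.0184, 0.1564]
tcp_rot: [[-0.998, 0.062, 0.0], [0.062, 0.998, 0.0], [-0.0, 0.0, -1.0]]
wrist_force: [1.1, 0.1, -3.7]
width: 0.0167
grip_force: 68.8
```

Run:
```python
from h import *
s=ctrl.state();R=s["tcp_rot"];print(s["q"],s["eef_pos"],R.T@(np.array([.504,-.126,.156])-s["eef_pos"])*100,np.degrees(np.arctan2(R[1,0],R[0,0])))
```

```text
[-1.88240875e-01  3.81369125e-01  1.68943235e+00  7.36129713e-05
  1.07057623e+00 -1.69733544e+00] [ 0.50478699 -0.01836554  0.15643341] [ -0.58552242 -10.74779729   0.04307386] 176.46272649040145
```

>>> apply_moves:
  motion:
    - [[-0.2, -4, 0], [0, 0, 4], 1]
    - [[-0.4, -8, 0], [0, 0, 8], 1]
    - [[-0.6, -10.7, 0], [0, 0, 11], 1]
    - [[-0.6, -10.7, 0], [0, 0, 11], 1]
    - [[-0.6, -10.7, 0], [0, 0, 11], 1]

```text
t: 9.5
eef_pos: [0.5046, -0.1236, 0.1562]
tcp_rot: [[-0.969, 0.248, -0.0], [0.248, 0.969, 0.001], [0.0, 0.0, -1.0]]
wrist_force: [1.1, 0.5, -3.1]
width: 0.0168
grip_force: 69.0
```

Run:
```python
from h import *
np.set_printoptions(precision=4,suppress=True)
m=ctrl.camera_model("wrist"); s=ctrl.state(); im=ctrl.read_camera("wrist")[...,::-1].copy(); cv2.imwrite("pics/w3.png",im)
print(s["t"],s["eef_pos"],s["tcp_rot"]); np.save("m3.npy",m,allow_pickle=True)
```

```text
9.5 [ 0.5046 -0.1236  0.1562] [[-0.9688  0.2478 -0.0002]
 [ 0.2478  0.9688  0.0006]
 [ 0.0004  0.0005 -1.    ]]
```

View pics/w3.png

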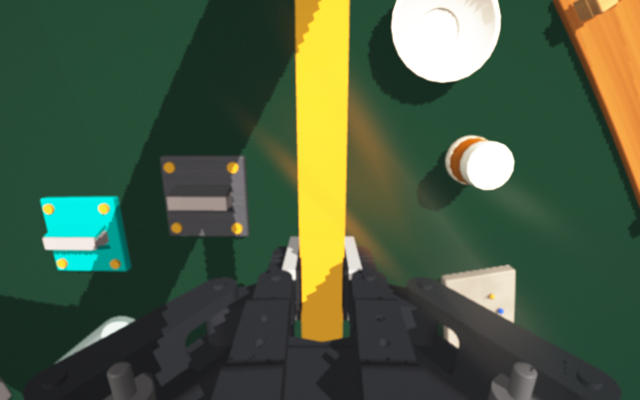

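The steel edge is clear of the beam at left, with plate at (162–248, 155–238) and the blade's top face at about (166–229, 196–210). I'll enlarge it to get its corners.

Run:
```python
import cv2
im=cv2.imread("pics/w3.png"); cv2.imwrite("pics/crop3.png",cv2.resize(im[150:245,155:255],(800,570*4//3*0+600),interpolation=cv2.INTER_LINEAR)[:600])
```

```text
(no output)
```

View pics/crop3.png

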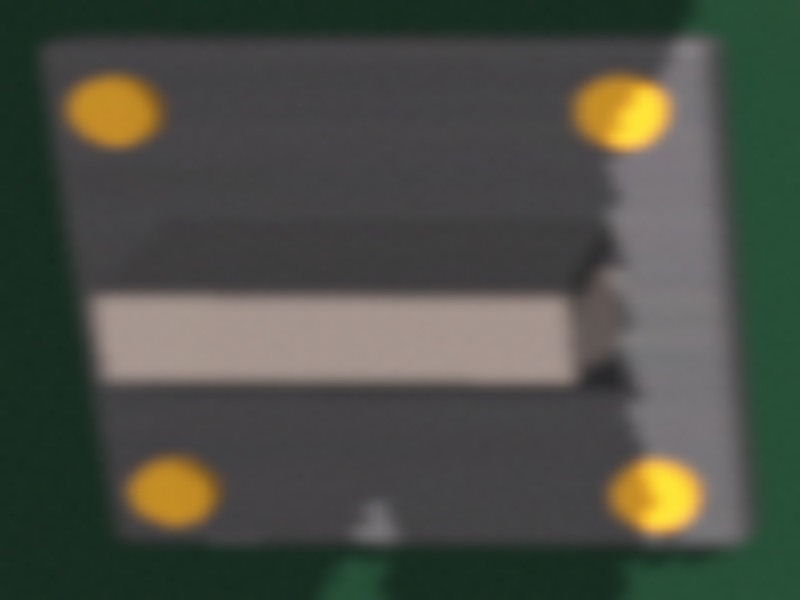

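Run:
```python
from h import *
np.set_printoptions(precision=4,suppress=True)
m=np.load("m3.npy",allow_pickle=True).item()
f=lambda P:np.array([((x+.5)/8-.5+155,(y+.5)/6.316-.5+150) for x,y in P])
B=toz(m,f([(90,293),(572,293),(580,383),(102,385)]),.03)
Q=toz(m,f([(42,40),(716,38),(752,545),(117,540)]),.01)
for X in (B,Q):
    print("c",X.mean(0),"sides",[np.linalg.norm(X[i]-X[(i+1)%4]).round(4) for i in range(4)],"y-axis ang",[np.degrees(np.arctan2(*(b-a)[[1,0]])).round(2) for a,b in ((X[0],X[1]),(X[3],X[2]))],[np.degrees(np.arctan2(*(b-a)[[1,0]])).round(2) for a,b in ((X[0],X[3]),(X[1],X[2]))])
# beam axis in same image
im=cv2.imread("pics/w3.png").astype(int); y=(im[...,1]>140)&(im[...,0]<130)&(im[...,2]>170)
L=[];R=[]
for v in range(10,220,10):
    u=np.where(y[v,270:370])[0]+270; L.append((u[0]-.5,v));R.append((u[-1]+.5,v))
s=ctrl.state()
C=toz(m,(np.array(L)+np.array(R))/2,.1562+.0295); p=np.polyfit(C[:,0],C[:,1],1); print("beam ang",np.degrees(np.arctan(p[0])),"y at tcp",np.polyval(p,s["eef_pos"][0]),s["eef_pos"],s["tau"])
print("wid",[np.linalg.norm(a-b).round(4) for a,b in zip(toz(m,L,.1857)[::5],toz(m,R,.1857)[::5])])
```

```text
c [ 0.4862 -0.2347  0.03  ] sides [np.float64(0.0549), np.float64(0.0133), np.float64(0.0551), np.float64(0.0137)] y-axis ang [np.float64(75.62), np.float64(76.06)] [np.float64(-16.15), np.float64(-15.08)]
c [ 0.4859 -0.2338  0.01  ] sides [np.float64(0.0795), np.float64(0.0792), np.float64(0.0801), np.float64(0.079)] y-axis ang [np.float64(75.49), np.float64(75.36)] [np.float64(-15.24), np.float64(-14.85)]
beam ang -14.508047645921762 y at tcp -0.12343291848927042 [ 0.5047 -0.1233  0.1562] [ -0.578  -46.0372 -23.508   -0.0117  -0.1874   0.0015]
wid [np.float64(0.0175), np.float64(0.0181), np.float64(0.018), np.float64(0.018), np.float64(0.018)]
```

>>> apply_moves:
  motion:
    - [[1, -3, 0], [0, 0, 0], 1]
    - [[2.5, -7, 0], [0, 0, 0], 1]
    - [[4, -10.5, 0], [0, 0, 0], 1]
    - [[4.2, -11.2, 3], [0, 0, 0], 1]
    - [[4.2, -11.2, 7], [0, 0, 0], 1]

```text
t: 10.18
eef_pos: [0.437, -0.2225, 0.0866]
tcp_rot: [[-0.969, 0.248, 0.003], [0.248, 0.969, -0.002], [-0.003, -0.001, -1.0]]
wrist_force: [0.5, -0.2, -4.1]
width: 0.0169
grip_force: 69.2
```

>>> apply_moves:
  motion:
    - [[0, 0, 2], [0, 0, 0], 1]
    - [[0, 0, 3.5], [0, 0, 0], 1]
    - [[0, 0, 4.2], [0, 0, 0], 1]
    - [[0, 0, 4.2], [0, 0, 0], 1]
    - [[0, 0, 4.2], [0, 0, 0], 1]

```text
t: 10.8
eef_pos: [0.4368, -0.2223, 0.045]
tcp_rot: [[-0.969, 0.248, 0.001], [0.248, 0.969, -0.001], [-0.001, -0.0, -1.0]]
wrist_force: [-0.3, 0.3, -3.4]
width: 0.0169
grip_force: 69.1
```

Run:
```python
from h import *
np.set_printoptions(precision=4,suppress=True)
im=ctrl.read_camera("wrist")[...,::-1]; cv2.imwrite("pics/w4.png",im)
A=avg(40); s=ctrl.state();R=s["tcp_rot"]
print(A[0],A[1]@R,s["tau"],s["q"],s["eef_pos"],R,np.degrees(np.arctan2(-R[1,0],-R[0,0])),s["t"])
x=-R[:,0]; e=np.array([.486,-.2345,.03]); print("along to blade",(e-s["eef_pos"])@x,"across",(e-s["eef_pos"])@R[:,1])
```

```text
[-0.0207 -0.0124 -3.5285] [ 0.0073  0.1791 -0.0067] [  0.0009 -45.9703 -17.2997   0.0451  -0.1617  -0.0001] [-0.6276  0.5207  1.848   0.0001  0.7729 -1.9477] [ 0.4363 -0.2221  0.0443] [[-0.9687  0.2481  0.0001]
 [ 0.2481  0.9687  0.0001]
 [-0.      0.0001 -1.    ]] -14.364956851201262 12.85
along to blade 0.05119592832918697 across 0.00030994963530339915
```

>>> apply_moves:
  motion:
    - [[-0.05, 0, 0.4], [0, 0, 0], 1]
    - [[-0.05, 0, 0.8], [0, 0, 0], 1]
    - [[-0.05, 0, 1.1], [0, 0, 0], 1]
    - [[-0.05, 0, 1.3], [0, 0, 0], 1]
    - [[-0.05, 0, 1.4], [0, 0, 0], 1]

```text
t: 13.48
eef_pos: [0.4367, -0.2222, 0.0301]
tcp_rot: [[-0.969, 0.248, -0.0], [0.248, 0.969, 0.0], [0.0, 0.0, -1.0]]
wrist_force: [1.1, 1.1, -3.5]
width: 0.0173
grip_force: 69.1
```

>>> apply_moves:
  motion:
    - [[0, 0, 0.05], [0, 0, 0], 1]
    - [[0, 0, 0.1], [0, 0, 0], 1]
    - [[0, 0, 0.15], [0, 0, 0], 1]
    - [[0, 0, 0.2], [0, 0, 0], 1]
    - [[0, 0, 0.2], [0, 0, 0], 1]

```text
t: 14.1
eef_pos: [0.4368, -0.2222, 0.0283]
tcp_rot: [[-0.969, 0.248, 0.0], [0.248, 0.969, 0.0], [0.0, 0.0, -1.0]]
wrist_force: [0.1, 0.0, -2.7]
width: 0.0165
grip_force: 69.1
```

Run:
```python
from h import *
np.set_printoptions(precision=4,suppress=True)
cv2.imwrite("pics/s5.png",ctrl.read_camera("side")[...,::-1])
A=avg(4); s=ctrl.state();print(A[0],A[1]@s["tcp_rot"],s["tau"],s["eef_pos"],s["t"])
```

```text
[-0.2222  0.0017 -3.4896] [ 0.011   0.1782 -0.0046] [ -0.0006 -46.4936 -16.4223   0.043   -0.1619  -0.    ] [ 0.4368 -0.2222  0.0283] 14.35
```

>>> apply_moves:
  motion:
    - [[0, 0, 0.03], [0, 0, 0], 1]
    - [[0, 0, 0.07], [0, 0, 0], 1]
    - [[0, 0, 0.1], [0, 0, 0], 1]
    - [[0, 0, 0.13], [0, 0, 0], 1]
    - [[0, 0, 0.15], [0, 0, 0], 1]

```text
t: 14.98
eef_pos: [0.4368, -0.2222, 0.0268]
tcp_rot: [[-0.969, 0.248, 0.0], [0.248, 0.969, 0.0], [-0.0, 0.0, -1.0]]
wrist_force: [0.7, -0.3, -3.7]
width: 0.0169
grip_force: 69.1
```

Run:
```python
from h import *
s=ctrl.state();print(s["wrist_force"].round(2),s["tau"].round(4),s["eef_pos"].round(4))
```

```text
[ 0.71 -0.3  -3.66] [-3.00000e-04 -4.65528e+01 -1.63379e+01  4.31000e-02 -1.58000e-01
 -0.00000e+00] [ 0.4368 -0.2222  0.0268]
```

>>> apply_moves:
  motion:
    - [[0, 0, 0.02], [0, 0, 0], 1]
    - [[0, 0, 0.04], [0, 0, 0], 1]
    - [[0, 0, 0.06], [0, 0, 0], 1]
    - [[0, 0, 0.08], [0, 0, 0], 1]
    - [[0, 0, 0.1], [0, 0, 0], 1]

```text
t: 15.6
eef_pos: [0.4368, -0.2222, 0.0258]
tcp_rot: [[-0.969, 0.248, 0.0], [0.248, 0.969, 0.0], [-0.0, 0.0, -1.0]]
wrist_force: [-0.4, 0.6, -3.0]
width: 0.017
grip_force: 69.1
```

Run:
```python
from h import *
s=ctrl.state();print(s["wrist_force"].round(2),s["tau"].round(4),s["eef_pos"].round(4))
```

```text
[-0.42  0.6  -3.  ] [ 1.92000e-02 -4.63861e+01 -1.62836e+01  5.05000e-02 -1.93800e-01
  6.00000e-04] [ 0.4368 -0.2222  0.0258]
```

Run:
```python
from h import *
np.set_printoptions(precision=4,suppress=True)
cv2.imwrite("pics/s6.png",ctrl.read_camera("side")[110:310,250:450,::-1].repeat(3,0).repeat(3,1))
A=avg(9); s=ctrl.state();print(A[0],A[1]@s["tcp_rot"],s["tau"],s["eef_pos"],s["t"])
```

```text
[-0.1046  0.2336 -3.3288] [-0.0079  0.1503 -0.0098] [  0.0036 -46.3778 -16.2778   0.0475  -0.1947   0.0011] [ 0.4368 -0.2222  0.0258] 16.1
```

View pics/s6.png

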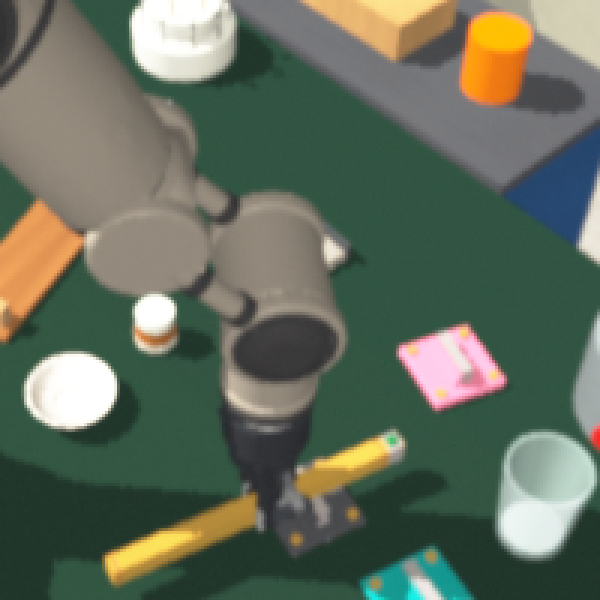

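The beam is squarely above the steel edge and just touching it, with the stone end beyond the blade. I'll load the edge gradually.

>>> apply_moves:
  motion:
    - [[0, 0, 0.01], [0, 0, 0], 1]
    - [[0, 0, 0.02], [0, 0, 0], 1]
    - [[0, 0, 0.03], [0, 0, 0], 1]
    - [[0, 0, 0.04], [0, 0, 0], 1]
    - [[0, 0, 0.04], [0, 0, 0], 1]

```text
t: 16.73
eef_pos: [0.4368, -0.2222, 0.0255]
tcp_rot: [[-0.969, 0.248, 0.0], [0.248, 0.969, 0.0], [-0.0, 0.0, -1.0]]
wrist_force: [-1.9, 1.1, 1.8]
width: 0.0168
grip_force: 69.7
```

Run:
```python
from h import *
np.set_printoptions(precision=4,suppress=True)
A=avg(12); s=ctrl.state();print(A[0],A[1]@s["tcp_rot"],s["tau"],s["eef_pos"],s["tcp_rot"][2],s["t"])
```

```text
[-2.7625  1.0786  3.19  ] [-0.0616  0.3669 -0.0075] [  0.255  -43.1784 -16.4125   0.1859  -0.8812   0.0125] [ 0.4367 -0.2222  0.0254] [ 0.0001  0.0001 -1.    ] 17.325
```

>>> apply_moves:
  motion:
    - [[0, 0, -0.01], [0, 0, 0], 1]
    - [[0, 0, -0.02], [0, 0, 0], 1]
    - [[0, 0, -0.025], [0, 0, 0], 1]
    - [[0, 0, -0.025], [0, 0, 0], 1]
    - [[0, 0, -0.025], [0, 0, 0], 1]
  newtons: 25

```text
t: 17.95
eef_pos: [0.4368, -0.2222, 0.0256]
tcp_rot: [[-0.969, 0.248, -0.0], [0.248, 0.969, 0.0], [0.0, 0.0, -1.0]]
wrist_force: [-2.3, 0.6, 1.4]
width: 0.0165
grip_force: 70.0
```

Run:
```python
from h import *
np.set_printoptions(precision=4,suppress=True)
A=avg(6); s=ctrl.state();print(A[0],A[1]@s["tcp_rot"],s["tau"],s["eef_pos"],s["width"],s["grip_force"],s["t"])
```

```text
[-3.0967  0.739   1.3823] [0.0126 0.401  0.0208] [  0.3485 -44.4962 -16.5667   0.2082  -0.7113  -0.005 ] [ 0.4368 -0.2222  0.0256] 0.017054189457529016 69.93369340896606 18.25
```

>>> apply_moves:
  motion:
    - [[0.01, 0, -0.01], [0, 0, 0], 1]
    - [[0.01, 0, -0.015], [0, 0, 0], 1]
    - [[0.01, 0, -0.015], [0, 0, 0], 1]
    - [[0.01, 0, -0.015], [0, 0, 0], 1]
    - [[0.01, 0, -0.015], [0, 0, 0], 1]

```text
t: 18.88
eef_pos: [0.4368, -0.2222, 0.0257]
tcp_rot: [[-0.969, 0.248, 0.0], [0.248, 0.969, 0.0], [-0.0, 0.0, -1.0]]
wrist_force: [-0.4, 0.2, -1.5]
width: 0.0169
grip_force: 69.5
```

Run:
```python
from h import *
np.set_printoptions(precision=4,suppress=True)
A=avg(6); s=ctrl.state();print(A[0],A[1]@s["tcp_rot"],s["tau"],s["eef_pos"],s["width"],s["grip_force"],s["t"])
```

```text
[-0.1775  0.172  -2.6169] [-0.0181  0.1265 -0.0142] [ -0.076  -46.1362 -16.0939   0.0112  -0.1387   0.0079] [ 0.4368 -0.2222  0.0257] 0.016601362929675175 69.42214965820312 19.175
```

>>> apply_moves:
  motion:
    - [[0, 0, 0], [0, 0, 0], 0.78]
    - [[0, 0, 0], [0, 0, 0], 0.74]
    - [[0, 0, 0], [0, 0, 0], 0.7]
    - [[0, 0, 0], [0, 0, 0], 0.65]
    - [[0, 0, 0], [0, 0, 0], 0.6]

```text
t: 19.8
eef_pos: [0.4367, -0.2222, 0.0258]
tcp_rot: [[-0.969, 0.248, 0.0], [0.248, 0.969, -0.0], [-0.0, 0.0, -1.0]]
wrist_force: [0.2, 0.2, 0.3]
width: 0.0343
grip_force: 0.0
```

Run:
```python
from h import *
np.set_printoptions(precision=4,suppress=True)
a=cv2.resize(ctrl.read_camera("side")[230:310,270:410],(800,460),interpolation=1)
A=avg(2)
b=cv2.resize(ctrl.read_camera("side")[230:310,270:410],(800,460),interpolation=1); s=ctrl.state()
print(A[0],s["width"],s["grip_force"],s["t"],np.abs(a.astype(int)-b).mean())
cv2.imwrite("pics/s7.png",b[...,::-1])
```

```text
[ 0.5225 -0.4331  0.658 ] 0.03409379262743572 0.0 20.0 0.5681503623188405
```

View pics/s7.png

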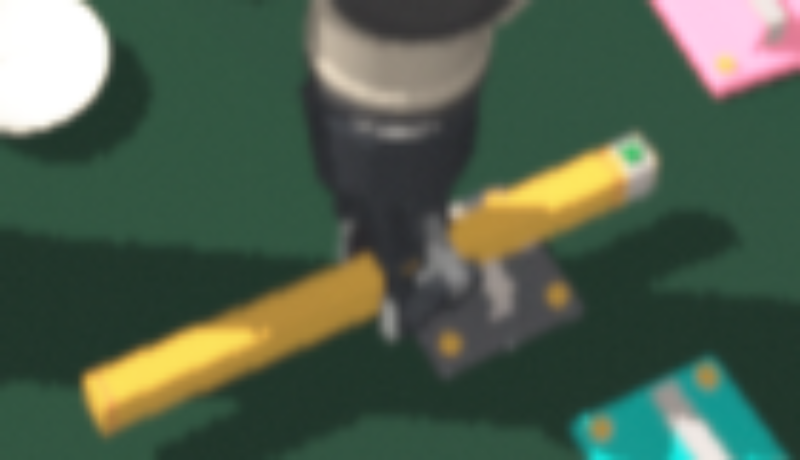

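The fingers are clear of the beam at 34 mm opening, and it sits level and still on the blade. I'll open further and retreat straight up.

>>> apply_moves:
  motion:
    - [[0, 0, 0], [0, 0, 0], 0.45]
    - [[0, 0, -0.5], [0, 0, 0], 0.45]
    - [[0, 0, -2], [0, 0, 0], 0.45]
    - [[0, 0, -4.5], [0, 0, 0], 0.45]
    - [[0, 0, -8], [0, 0, 0], 0.45]

```text
t: 20.62
eef_pos: [0.4364, -0.222, 0.1071]
tcp_rot: [[-0.969, 0.248, -0.001], [0.248, 0.969, 0.001], [0.001, 0.0, -1.0]]
wrist_force: [1.3, 0.2, 0.9]
width: 0.0468
grip_force: 0.0
```

>>> apply_moves:
  motion:
    - [[0, 0, -4], [0, 0, 0], 0.45]
    - [[0, 0, -8], [0, 0, 0], 0.45]
    - [[0, 0, -10], [0, 0, 0], 0.45]
    - [[0, 0, -10], [0, 0, 0], 0.45]
    - [[0, 0, -10], [0, 0, 0], 0.45]

```text
t: 21.25
eef_pos: [0.4362, -0.2218, 0.2053]
tcp_rot: [[-0.969, 0.248, -0.001], [0.248, 0.969, 0.001], [0.001, 0.0, -1.0]]
wrist_force: [-1.2, -0.4, 0.3]
width: 0.0471
grip_force: 0.0
```

Run:
```python
from h import *
np.set_printoptions(precision=4,suppress=True)
a=ctrl.read_camera("side")[230:310,270:410]
for i in range(6): ctrl.read_camera("wrist")
b=ctrl.read_camera("side")[230:310,270:410]; s=ctrl.state()
print(s["t"],s["eef_pos"],np.abs(a.astype(int)-b).mean())
w=ctrl.read_camera("wrist")
cv2.imwrite("pics/f8.png",np.vstack([cv2.resize(b,(700,400),interpolation=1)[...,::-1],cv2.resize(w[:,:,::-1],(700,200))]))
m=ctrl.camera_model("side"); d=np.array([.9687,-.2481]); e=np.array([.486,-.2345]); c=e-.0505*d
for k in(.15,-.15): print("expected level top end px in crop",((proj(m,[[*(c+k*d),.052]])-[270,230])*5))
```

```text
21.65 [ 0.4366 -0.2221  0.2054] 0.7401785714285715
expected level top end px in crop [[564.7167 124.6341]]
expected level top end px in crop [[ 80.9639 336.4382]]
```

View pics/f8.png

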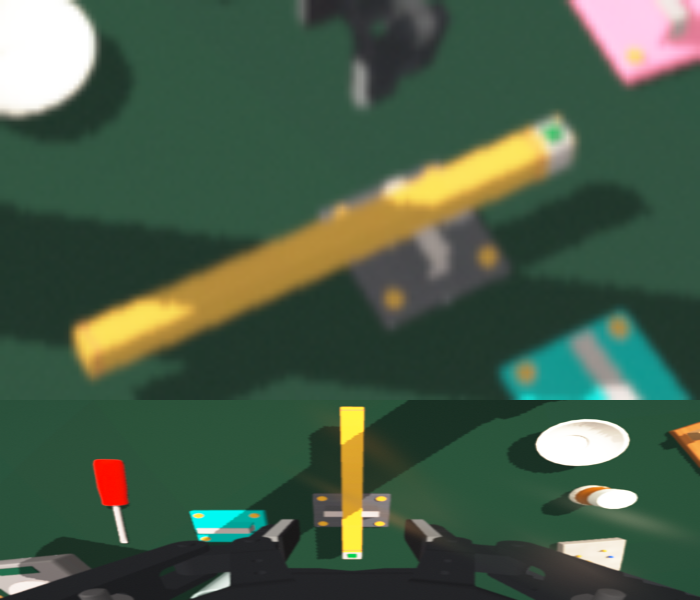

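The beam is level and still across the edge. Its ends are at (565,127) and (82,335), against the (565,125) and (81,336) computed for a level beam. The arm is clear, so I'm handing in.

```bash
python3 -c "
from plant import ctrl
print(ctrl.job_done())"
```

```text
the job is handed in; nothing more can be done
None
```

The beam lay level and still across the steel edge, about 50.5 mm from its centre towards the stone end, with the arm clear when I handed the job in at 21.7 s; no verdict came back.

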